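# Lay up two tea trays from the pull-out rack

### The arm

A 6-joint arm with a two-finger parallel gripper is mounted at the origin on the work surface. World frame = base frame: x ahead of the robot, y to its left, z up, the work surface at z = 0. Lengths are in mm, angles in rad, forces in N, time in s.
With the tool pointing down it reaches from about 400 to 825 mm from the base axis. Payload 7 kg.
Tool frame: the origin (TCP) lies at the very end of the fingers, on their centre line; the grasp point (between the pads) lies 19 mm behind it; z points along the fingers, y is the direction in which the jaws open and shut (so a half turn about z gives the same grasp; the last joint's range is limited). The gripper opens to 88 mm and grips with 3 to 60 N. Pads are 19 mm wide; open, the fingers measure 130 mm over their backs; the gripper's body (78 mm by 193 mm) begins 47 mm behind the grasp point.
Start: joints at [1.619, 0.359, 0.012, 0, -1.224, -0.288], TCP at [160.329, 655.66, 226.561] pointing down, gripper open.
Joint ranges: [-3.07, 3.07], [-1.43, 2.12], [-1.02, 1.25], [-3.03, 1.67], [-3.05, -0], [-3.03, 3.03]. Speed limits (rad/s): [2.39, 2.39, 3.01, 3.14, 3.14, 3.14].

### API

Orientations are given as a unit quaternion [x, y, z, w].
In Python, from plant import bot gives the robot as it stands. Calls block until the motion is done:
- bot.move_ptp(position, orientation): joint-space move of the TCP to a pose.
- bot.line_to(position, velocity=150, ori=None): straight line of the TCP; ori=None keeps the orientation; velocity is the mean speed in mm/s.
- bot.move_joints(angles): joint-space move.
- bot.move_gripper(opening, force=None): finger opening in mm; force is the grip in N (None keeps the last); returns when the fingers have stopped.
- bot.pause(seconds).
- bot.solve_ik(position, orientation): joint angles nearest the present ones, or None.
- bot.read_state(): the state.
- bot.camera(name): name is "scene" or "top" or "wrist"; returns the picture (400x640x3 uint8, red, green, blue); there is no depth.
- bot.get_calibration(name): a dict with "fx", "fy", "cx", "cy" (pixels), "view" (4x4, takes a point from world to camera coordinates); the wrist camera has in their place "T_tool_cam" (4x4, takes a point from camera to tool coordinates, whose origin is the TCP and whose axes are the flange's). Camera axes: x right, y up, looking along -z (the intrinsics and any distortion apply to the point x, -y, -z); pixel columns grow to the right and rows downward; lengths in mm; the calibration is good to about 2 mm. A picture is of the moment at which its call begins: read the wrist's pose just before it. get_calibration takes no time and is no camera call.
A pose or a line that the arm cannot do raises bot.Unreachable and nothing moves.
- bot.close_job(): hands the job in, once; it reports no verdict.
The state is a dict: "t": time; "joint_pos": joint angles; "qvel": joint speeds; "tau": joint torques, N m; "tcp_pos": TCP position; "eef_rot": TCP orientation; "contact_force": force on the tool from outside, world axes, zero at the start; "moment": the same for the moment, N m; "width": finger opening in mm.
Only numpy, scipy, OpenCV 4.12 (cv2) and the standard library are available. Lean on these libraries where they do the work, as an engineer would, in place of code of your own. Each camera call takes 0.05 s, during which the arm holds its last target.

### The job

Lay up the two tea trays with stock from the white pull-out rack: the amber glass mug, the blue sugar pot and the orange teabag squeezer go on the dark walnut tray, the green glass mug and the red milk jug go on the yellow tray. Set each thing down flat and upright in the middle of a bay of its own (any bay of the right tray will do), tip none of them over, and leave the steel teapot where it stands on the rack.

Things in the scene. Friction and masses are not known exactly. Their poses are not given: they have to be found in the camera images.
- mug_amber_mid (a point): Amber glass mug, 60 mm across, 80 mm tall, 0.17 kg, wall 3.5 mm, with one ear handle that reaches 52 mm from the axis along the mug's +y, 21 to 66 mm above its foot. Point: on the axis half-way up, 40 mm above the foot; z up. It starts standing on the rack's top tier.
- mug_green_mid (a point): Green glass mug, the same shape as the amber one: 60 mm across, 80 mm tall, handle along its +y to 52 mm from the axis. Point: on the axis half-way up, 40 mm above the foot; z up. It starts standing on the rack's top tier.
- sugar_pot_mid (a point): Blue ceramic sugar pot with a white notched lid and small round knob, lid and pot in one piece; 60 mm across from 12 to 46 mm above its foot, 76 mm tall over the knob, 0.22 kg, no handle. Point: on the axis half-way up, 38 mm above the foot; z up. It starts standing on the rack's top tier.
- milk_jug_mid (a point): Red enamel milk jug, 55 mm across, 70 mm tall, 0.15 kg, open at the top, ear handle along its +y to 49 mm from the axis, small lip along its -y to 38 mm. Point: on the axis half-way up, 35 mm above the foot; z up. It starts standing on the rack's top tier.
- squeezer_mid (a point): Orange silicone teabag squeezer, a short pair of tongs lying on its edge (treat as rigid): 72 mm long along its y (round paddles at +y, bow at -y), 26 mm wide along its x between two flat parallel outer faces, 44 mm high, 0.05 kg. Point: the middle, 22 mm above its underside; z up. It starts standing on the rack's top tier.
- teapot_mid (a point): Steel teapot, 86 mm across and 97 mm tall, spout along its +x and black handle along its -x, each reaching about 75 mm from the axis. To be left alone. Point: on the axis, 42 mm above its foot. It starts standing on the rack's top tier.
- rack: White plastic pull-out rack at the worktop's far edge, fixed. Its top tier: 640 mm long (y), 170 mm wide inside, floor 12 mm above the worktop, rim 30 mm higher. Six things stand on it in one row along y, 100 mm apart, in any order; mug and jug handles point along the row (+y, within 30 degrees), teapot spout across it. Origin: middle of the tier at worktop height, x away from the robot.
- tray_walnut: Dark walnut tray, three bays in a row along its y; 304 mm (y) by 132 mm (x), rim 18 mm high. Bay centres at y = -98, 0 and +98 mm, x = 0; each bay 92 mm (y) by 116 mm (x), floor 8 mm above the worktop, parted by ribs 6 mm thick, 8 mm high over the floor. On the worktop, left or right; does not slide. Origin: middle of its underside; z up.
- tray_yellow: Yellow lacquered tray with two bays in a row along its y, 206 mm long (y), 132 mm deep (x), otherwise made like the walnut one. Bay centres at y = -49 and +49 mm, x = 0, floor 8 mm above the worktop. Stands firm on the worktop. Origin: middle of its underside, on the worktop; z up.
There are look-alikes about, which are no part of the job. Of the things shaped like the part that bears squeezer_mid, the orange one is meant.

How it is judged (in metres and radians):
At the end, for the whole second after the job is handed in: Amber mug, sugar pot and squeezer in separate bays of the walnut tray, green mug and jug in those of the yellow one: within 17 mm of the bay centre along the tray, 30 mm across, 5 mm in height, tilt under 0.1 rad, released, at rest; teapot within 15 mm of its start (x of mug_amber_mid in the frame of tray_walnut between -0.03 and 0.03 m and z of mug_amber_mid in the frame of tray_walnut between 0.043 and 0.053 m and (y of mug_amber_mid in the frame of tray_walnut between -0.115 and -0.081 m or y of mug_amber_mid in the frame of tray_walnut between -0.017 and 0.017 m or y of mug_amber_mid in the frame of tray_walnut between 0.081 and 0.115 m) and angle between each of mug_amber_mid, sugar_pot_mid, squeezer_mid, mug_green_mid, milk_jug_mid's own z axis and vertical below 0.1 rad and linear speed of each of mug_amber, sugar_pot, squeezer, mug_green, milk_jug below 0.02 m/s and contact force between each of mug_amber, sugar_pot, squeezer, mug_green, milk_jug and the fingers below 0.1 N and x of sugar_pot_mid in the frame of tray_walnut between -0.03 and 0.03 m and z of sugar_pot_mid in the frame of tray_walnut between 0.041 and 0.051 m and (y of sugar_pot_mid in the frame of tray_walnut between -0.115 and -0.081 m or y of sugar_pot_mid in the frame of tray_walnut between -0.017 and 0.017 m or y of sugar_pot_mid in the frame of tray_walnut between 0.081 and 0.115 m) and x of squeezer_mid in the frame of tray_walnut between -0.03 and 0.03 m and z of squeezer_mid in the frame of tray_walnut between 0.025 and 0.035 m and (y of squeezer_mid in the frame of tray_walnut between -0.115 and -0.081 m or y of squeezer_mid in the frame of tray_walnut between -0.017 and 0.017 m or y of squeezer_mid in the frame of tray_walnut between 0.081 and 0.115 m) and x of mug_green_mid in the frame of tray_yellow between -0.03 and 0.03 m and z of mug_green_mid in the frame of tray_yellow between 0.043 and 0.053 m and (y of mug_green_mid in the frame of tray_yellow between -0.066 and -0.032 m or y of mug_green_mid in the frame of tray_yellow between 0.032 and 0.066 m) and x of milk_jug_mid in the frame of tray_yellow between -0.03 and 0.03 m and z of milk_jug_mid in the frame of tray_yellow between 0.038 and 0.048 m and (y of milk_jug_mid in the frame of tray_yellow between -0.066 and -0.032 m or y of milk_jug_mid in the frame of tray_yellow between 0.032 and 0.066 m) and horizontal distance between mug_amber_mid and sugar_pot_mid above 0.062 m and horizontal distance between each of mug_amber_mid, sugar_pot_mid and squeezer_mid above 0.062 m and horizontal distance between mug_green_mid and milk_jug_mid above 0.062 m and distance of teapot_mid from where it was at the start of the episode below 0.015 m); the robot touches nothing.
It fails at once if the teapot is shifted (distance of teapot_mid from where it was at the start of the episode above 0.02 m).
It fails at once if one of the things to be laid on the trays is knocked over (angle between any of mug_amber_mid, mug_green_mid, sugar_pot_mid, milk_jug_mid, squeezer_mid's own z axis and vertical above 0.7 rad).
It also fails if it takes over 134 s, if anything falls off the work surface, if the arm or the gripper's body presses on something with over 40 N, if the wrist force passes 120 N, or if a joint passes its speed limit or range.

## Working session

There is one attempt and no reset: what is moved stays moved. The work goes in short steps, each a Python script; the robot and the scene stay as the last script left them, time stands still between calls to the robot, and variables do not carry over. Pictures are saved under pics/ and viewed, and the job is handed in when it is done.

```bash
ls; mkdir -p pics; python3 - <<'E'
from plant import bot
import cv2,numpy as np
s=bot.read_state();print(s)
for n in ["scene","top","wrist"]:
    im=bot.camera(n);cv2.imwrite(f"pics/{n}0.png",im[:,:,::-1]);c=bot.get_calibration(n)
    print(n,{k:np.round(v,3).tolist() if not isinstance(v,str) else v for k,v in c.items()})
E
```

```text
pics
{'t': 0.0, 'joint_pos': array([ 1.61909940e+00,  3.59372397e-01,  1.11144051e-02, -3.76929726e-04,
       -1.22410247e+00, -2.88102149e-01]), 'qvel': array([ 5.44212087e-04,  1.55930454e-04, -3.58921711e-05, -3.77139160e-05,
        7.17467989e-04, -1.06769361e-03]), 'tau': array([ 4.15470122e-04, -5.82717884e+01,  2.93056834e+01,  6.99736968e+00,
        6.95154449e-03, -1.45626946e-04]), 'tcp_pos': array([160.2156022 , 655.22838844, 225.65140615]), 'eef_rot': array([ 9.92812660e-01, -1.19676146e-01, -4.37740711e-05,  8.00696041e-04]), 'contact_force': array([-0.82422811,  1.12651219,  0.21675799]), 'moment': array([-0.00761297,  0.07189796,  0.01231779]), 'width': 87.8388125183614}
scene {'fx': 473.666, 'fy': 473.666, 'cx': 321.109, 'cy': 193.57, 'view': [[-0.166, 0.986, -0.016, 242.572], [-0.573, -0.083, 0.815, 219.536], [0.802, 0.144, 0.579, -1720.07], [0.0, 0.0, 0.0, 1.0]]}
top {'fx': 475.199, 'fy': 475.199, 'cx': 319.015, 'cy': 203.654, 'view': [[0.005, -1.0, 0.009, -168.759], [0.998, 0.005, 0.062, -510.736], [-0.062, 0.009, 0.998, -1300.259], [0.0, 0.0, 0.0, 1.0]]}
wrist {'fx': 283.475, 'fy': 283.475, 'cx': 323.214, 'cy': 199.609, 'T_tool_cam': [[0.0, 0.959, 0.284, 76.587], [1.0, -0.0, -0.001, 0.04], [-0.001, 0.284, -0.959, -157.877], [0.0, 0.0, 0.0, 1.0]]}
```

View pics/scene0.png

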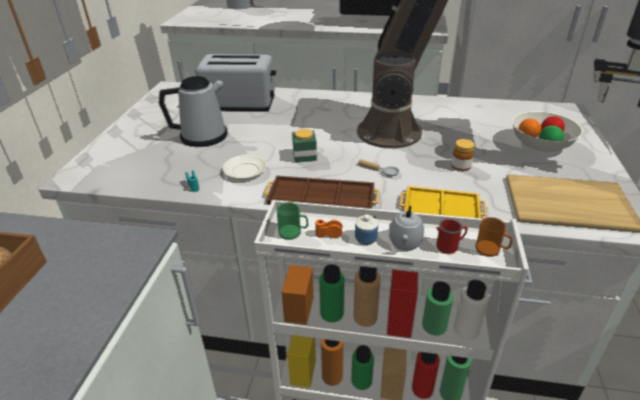

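View pics/top0.png

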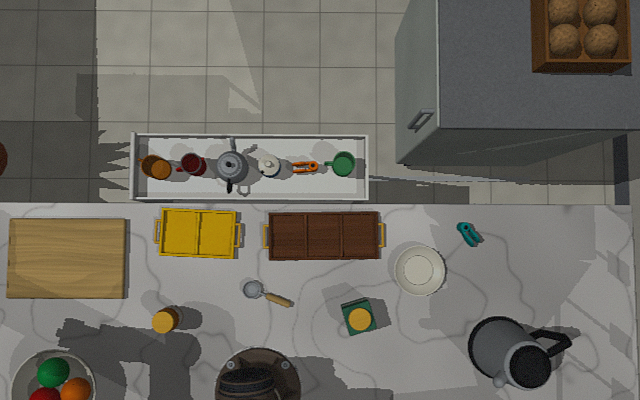

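View pics/wrist0.png

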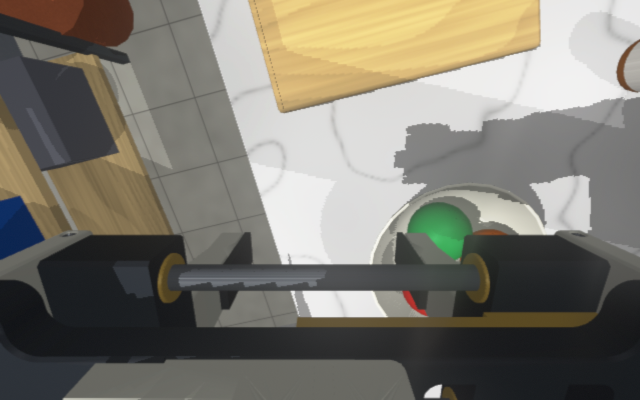

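The row on the rack, from image left (+y) in the top view, is amber mug (155,167), red jug (192,163), teapot (232,165), sugar pot (268,163), squeezer (305,167) and green mug (343,163). The yellow tray is at about (198,233) and the walnut tray at (324,235). Next I'll write helpers, get rough positions and take two wrist views.

```bash
cat > h.py <<'E'
import numpy as np, cv2
from scipy.spatial.transform import Rotation as R
from plant import bot
def pose():
    s=bot.read_state();T=np.eye(4);T[:3,:3]=R.from_quat(s['eef_rot']).as_matrix();T[:3,3]=s['tcp_pos'];return T
def cam(name,fn=None):
    T=pose() if name=='wrist' else None
    im=bot.camera(name)[:,:,::-1].copy();c=bot.get_calibration(name)
    C=T@np.array(c['T_tool_cam']) if name=='wrist' else np.linalg.inv(np.array(c['view']))
    K=(c['fx'],c['fy'],c['cx'],c['cy'])
    if fn: cv2.imwrite(fn,im); np.savez(fn[:-4]+'.npz',im=im,C=C,K=K)
    return im,C,K
def load(fn):
    d=np.load(fn);return d['im'],d['C'],tuple(d['K'])
def ray(C,K,u,v):
    d=np.array([(u-K[2])/K[0],-(v-K[3])/K[1],-1.]);return C[:3,3],C[:3,:3]@d
def onplane(C,K,u,v,z):
    o,d=ray(C,K,u,v);return o+d*(z-o[2])/d[2]
def tri(*vs): # vs: (C,K,u,v)
    A=np.zeros((3,3));b=np.zeros(3);rs=[]
    for a in vs:
        o,d=ray(*a);d=d/np.linalg.norm(d);P=np.eye(3)-np.outer(d,d);A+=P;b+=P@o;rs.append((o,P))
    x=np.linalg.solve(A,b);return x,max(np.linalg.norm(P@(x-o)) for o,P in rs)
def proj(C,K,p):
    q=np.linalg.inv(C)@np.append(p,1);return K[2]+K[0]*q[0]/-q[2],K[3]-K[1]*q[1]/-q[2]
E
python3 - <<'E'
from h import *
im,C,K=cam('top','pics/t.png')
for n,(u,v,z) in dict(amber=(160,167,90),jug=(195,163,80),tp=(232,165,90),sug=(268,163,80),sq=(305,167,50),gr=(343,163,90),walnut=(324,235,10),yel=(198,233,10),rackTL=(134,135,42),rackBR=(367,197,42)).items(): print(n,onplane(C,K,u,v,z).round())
q=[1,0,0,0]
for i,(x,y) in enumerate([(470,100),(470,-100),(470,-250)]):
    for z in (300,350,250):
        a=bot.solve_ik([x,y,z],q); print(x,y,z,None if a is None else np.round(a,2))
bot.move_ptp([440,60,300],q); im,C,K=cam('wrist','pics/w1.png')
bot.move_ptp([440,-180,300],q); im,C,K=cam('wrist','pics/w2.png')
print(bot.read_state()['t'])
E
```

```text
amber [601. 252.  90.]
jug [614. 163.  80.]
tp [607.  63.  90.]
sug [615. -30.  80.]
sq [ 609. -127.   50.]
gr [ 615. -228.   90.]
walnut [ 425. -180.   10.]
yel [429. 168.  10.]
rackTL [695. 341.  42.]
rackBR [ 529. -296.   42.]
470 100 300 [ 0.62 -0.01 -0.28  0.   -1.3   0.95]
470 100 350 [ 0.62 -0.03 -0.19  0.   -1.41  0.95]
470 100 250 [ 0.62  0.02 -0.36  0.   -1.19  0.95]
470 -100 300 [ 0.2  -0.01 -0.28  0.   -1.3   1.37]
470 -100 350 [ 0.2  -0.03 -0.19  0.   -1.41  1.37]
470 -100 250 [ 0.2   0.02 -0.36  0.   -1.19  1.37]
470 -250 300 [-0.12  0.08 -0.18  0.   -1.31  1.69]
470 -250 350 [-0.12  0.06 -0.09  0.   -1.42  1.69]
470 -250 250 [-0.12  0.11 -0.26  0.   -1.2   1.69]
3.6083
```

View pics/w1.png

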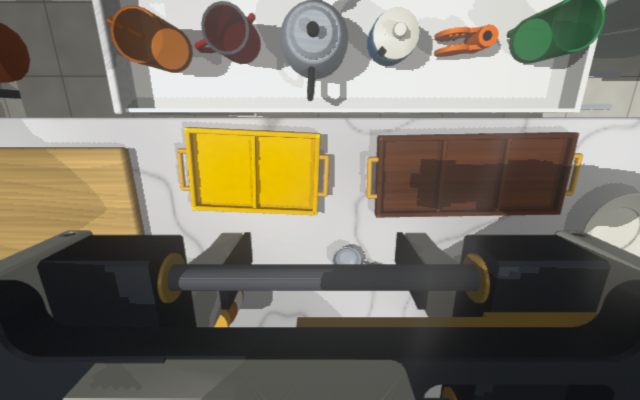

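View pics/w2.png

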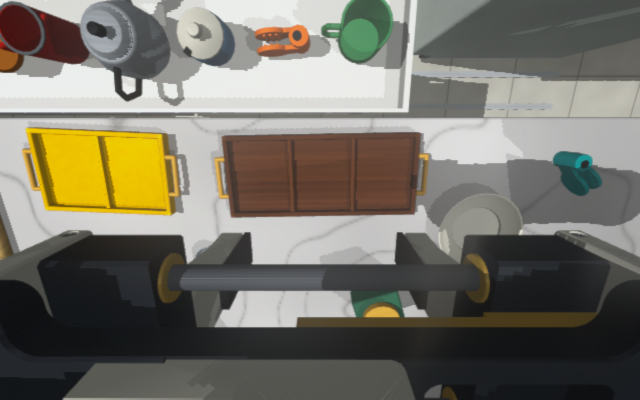

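The wrist views show all six rack items at the top edge. The trays sit at rows 130-215: yellow spans columns 185-320 in w1, and walnut spans 222-420 in w2. I'll take better-framed views of the row.

```bash
python3 - <<'E'
from h import *
q=[1,0,0,0]
for i,y in enumerate([-130,20,170]):
    bot.move_ptp([510,y,300],q); cam('wrist',f'pics/r{i}.png')
print(bot.read_state()['t'])
a=[cv2.imread(f'pics/r{i}.png')[:230] for i in (0,1,2)]
cv2.imwrite('pics/rr.png',np.vstack(a)[:,:][:600])
cv2.imwrite('pics/rr.png',cv2.resize(np.vstack(a),(556,600)))
E
```

```text
5.4917
```

View pics/rr.png

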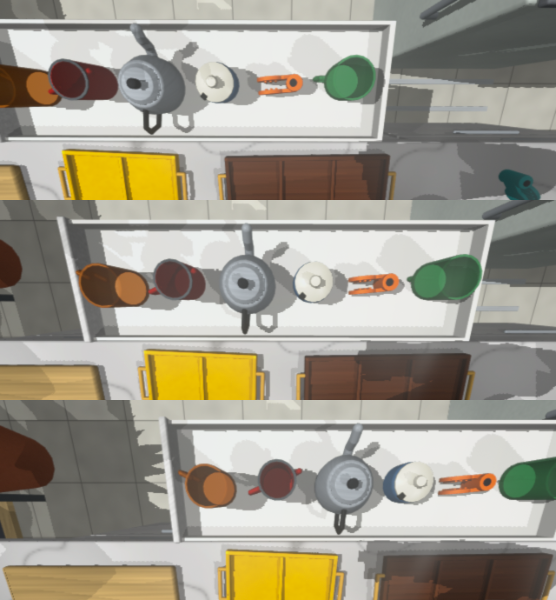

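```bash
python3 - <<'E'
from h import *
# crops x4: green in r0, r1 ; squeezer r0 ; sugar r0,r1; amber r2,r1; jug r2,r1
P=dict(gr=(613,-230,60),sq=(609,-127,40),su=(612,-30,50),ju=(612,160,50),am=(603,255,60))
rows=[]
for n in P:
    t=[]
    for i in range(3):
        im,C,K=load(f'pics/r{i}.npz');u,v=map(int,proj(C,K,P[n]))
        pad=cv2.copyMakeBorder(im,60,60,60,60,cv2.BORDER_CONSTANT)
        c=pad[max(v+60-40,0):,max(0,min(u+60-45,670)):][:80,:90]
        c=cv2.copyMakeBorder(c,0,80-c.shape[0],0,90-c.shape[1],cv2.BORDER_CONSTANT)
        t.append(cv2.resize(c,None,fx=2.9,fy=2.9,interpolation=cv2.INTER_CUBIC))
        hsv=cv2.cvtColor(c,cv2.COLOR_BGR2HSV)[40,45]; print(n,i,(u,v),hsv)
    rows.append(np.hstack(t))
cv2.imwrite('pics/crA.png',np.vstack(rows[:2]));cv2.imwrite('pics/crB.png',np.vstack(rows[3:]))
E
```

```text
gr 0 (400, 95) [ 67 104 145]
gr 1 (512, 94) [ 67 100 132]
gr 2 (625, 94) [ 68 113  86]
sq 0 (322, 99) [ 24   6 212]
sq 1 (428, 98) [ 13  21 199]
sq 2 (536, 98) [  9 134 146]
su 0 (250, 96) [ 27  17 139]
su 1 (360, 95) [ 27  11 233]
su 2 (470, 96) [ 28  16 221]
ju 0 (110, 95) [  2 113  81]
ju 1 (220, 95) [ 98  10 103]
ju 2 (330, 95) [  2  91 101]
am 0 (34, 101) [ 15 191 160]
am 1 (146, 102) [ 14 159 170]
am 2 (258, 102) [ 12 156 170]
```

View pics/crA.png

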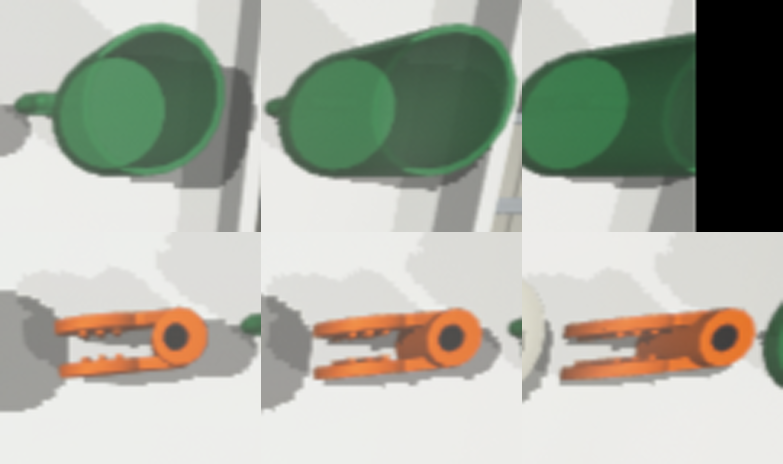

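View pics/crB.png

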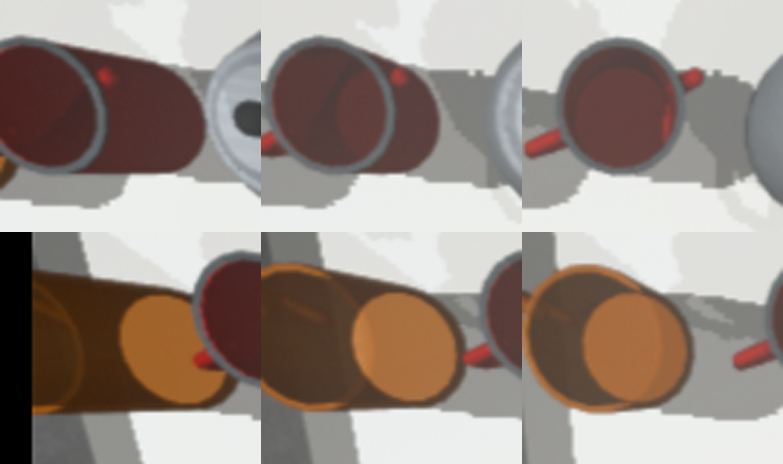

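```bash
cat > meas.py <<'E'
from h import *
def mask(im,n):
    h,s,v=[c.astype(int) for c in cv2.split(cv2.cvtColor(im,cv2.COLOR_BGR2HSV))]
    if n=='gr': m=(h>50)&(h<85)&(s>60)
    if n=='am': m=(h>5)&(h<22)&(s>90)
    if n=='sq': m=(h>3)&(h<14)&(s>120)&(v>80)
    if n=='ju': m=((h<8)|(h>170))&(s>60)|((s<40)&(v<135)&(v>70)&False)
    if n=='bl': m=(h>98)&(h<120)&(s>60)
    return m.astype(np.uint8)*255
def contour(im,C,K,n,p,win=75):
    m=mask(im,n);u,v=map(int,proj(C,K,p));w=np.zeros_like(m);w[max(v-win,0):v+win,max(u-win,0):u+win]=255
    cs,_=cv2.findContours(m&w,cv2.RETR_EXTERNAL,cv2.CHAIN_APPROX_NONE)
    return max(cs,key=cv2.contourArea)[:,0,:].astype(float) if cs else None
def circ(pts,r,tol=1.0,dr=3,n=3000,seed=0):
    g=np.random.default_rng(seed);best=(0,)
    for _ in range(n):
        a=pts[g.choice(len(pts),3,replace=False)]
        A=np.c_[2*a,np.ones(3)]
        if abs(np.linalg.det(A))<50: continue
        c=np.linalg.solve(A,(a**2).sum(1));rr=np.sqrt(max(c[2]+c[0]**2+c[1]**2,0))
        if abs(rr-r)>dr: continue
        i=abs(np.linalg.norm(pts-c[:2],axis=1)-rr)<tol
        if i.sum()>best[0]: best=(i.sum(),i)
    if best[0]==0:return None
    a=pts[best[1]];s=np.linalg.lstsq(np.c_[2*a,np.ones(len(a))],(a**2).sum(1),rcond=None)[0]
    return s[:2],np.sqrt(s[2]+s[0]**2+s[1]**2),best[0]
E
python3 - <<'E'
from meas import *
P=dict(gr=(613,-230,60),ju=(612,160,50),am=(603,255,60))
for n,zt,r,vs in (('gr',92,30,(0,1)),('am',92,30,(1,2)),('ju',82,27.5,(1,2))):
  for z,lab in ((zt,'rim'),(12,'foot')):
    ob=[]
    for i in vs:
        im,C,K=load(f'pics/r{i}.npz');c=contour(im,C,K,n,P[n])
        pts=np.array([onplane(C,K,u,v,z)[:2] for u,v in c]);f=circ(pts,r)
        if f is None: print(n,lab,i,'none',len(c));continue
        ob.append((C,K,*proj(C,K,[*f[0],z])));print(n,lab,i,f[0].round(1),round(f[1],1),f[2],len(c))
    if len(ob)==2: x,e=tri(*ob);print('  TRI',x.round(1),e.round(2))
# squeezer
for i in (0,1):
    im,C,K=load(f'pics/r{i}.npz');c=contour(im,C,K,'sq',(609,-127,40),60)
    for z in (56,):
        pts=np.array([onplane(C,K,u,v,z)[:2] for u,v in c],np.float32);print('sq',i,cv2.minAreaRect(pts))
for i in (0,1,2):
    im,C,K=load(f'pics/r{i}.npz');u,v=map(int,proj(C,K,(612,-30,70)))
    cv2.imwrite(f'pics/su{i}.png',cv2.resize(im[max(v-40,0):v+40,u-45:u+45],None,fx=3,fy=3,interpolation=cv2.INTER_CUBIC));print(u-45,max(v-40,0))
cv2.imwrite('pics/su.png',np.hstack([cv2.imread(f'pics/su{i}.png') for i in range(3)])[:,:800])
E
```

```text
gr rim 0 [ 617.6 -229. ] 28.9 104 174
gr rim 1 [ 617.9 -228.3] 29.0 102 202
  TRI [ 617.9 -229.4   90.3] 0.14
gr foot 0 [ 624.8 -251.9] 34.3 50 174
gr foot 1 [ 619.2 -233.5] 27.7 53 202
  TRI [ 626.9 -269.   -50.1] 3.1
am rim 1 [605.9 273.8] 29.3 93 203
am rim 2 [605.9 274.6] 28.9 99 167
  TRI [606.  275.2  89.9] 0.01
am foot 1 [605.6 276.9] 27.4 58 203
am foot 2 [605.8 276.5] 27.0 52 167
  TRI [605.6 276.1  13.4] 0.13
ju rim 1 [615.3 176.1] 23.7 57 126
ju rim 2 [613.5 175.6] 23.9 51 146
  TRI [614.3 175.6  83.2] 0.91
ju foot 1 [620.1 205.1] 27.7 97 126
ju foot 2 [619.7 176.4] 27.5 112 146
  TRI [614.5 175.3  83.9] 0.14
sq 0 ((611.600830078125, -125.96463012695312), (25.515239715576172, 67.67237854003906), 4.397886753082275)
sq 1 ((611.6115112304688, -122.45650482177734), (25.201248168945312, 74.59343719482422), 4.596092224121094)
202 55
317 54
433 55
```

View pics/su.png

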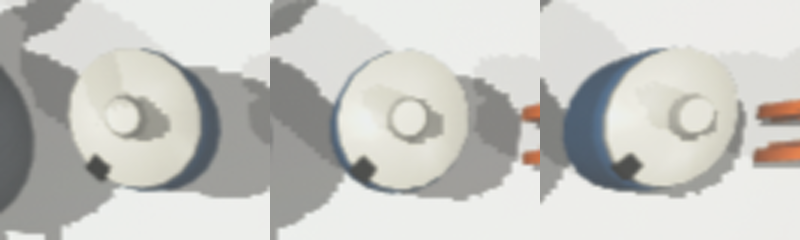

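```bash
python3 - <<'E'
from meas import *
L=[load(f'pics/r{i}.npz') for i in range(3)]
kn=[(243.3,93.7),(362.7,93),(485,93.3)]
print('knob',tri(*[(c,k,*p) for (im,c,k),p in zip(L,kn)]))
# squeezer hole: dark blob in orange mask
obs=[];sp=[]
for i in (0,1,2):
    im,C,K=L[i];c=contour(im,C,K,'sq',(609,-127,40),60)
    f=np.zeros(im.shape[:2],np.uint8);cv2.drawContours(f,[c.astype(int)],-1,255,-1)
    d=(f>0)&(im.max(2)<90);m=cv2.moments(d.astype(np.uint8),True);p=(m['m10']/m['m00'],m['m01']/m['m00'])
    obs.append((C,K,*p));j=c[:,0].argmin();sp.append((C,K,*c[j]));print(i,np.round(p,1),m['m00'],c[j],c[:,0].max())
print('hole',tri(*obs),'lefttip',tri(*sp))
# trays: quads
for n,(lo,hi) in dict(yel=((22,150,120),(32,255,255)),wal=((0,60,20),(14,255,120))).items():
    for f in ('w1','w2','r0','r1','r2'):
        im,C,K=load(f'pics/{f}.npz');hsv=cv2.cvtColor(im,cv2.COLOR_BGR2HSV);m=cv2.inRange(hsv,lo,hi)
        m[:,:]=cv2.morphologyEx(m,cv2.MORPH_CLOSE,np.ones((5,5)))
        m=cv2.morphologyEx(m,cv2.MORPH_OPEN,np.ones((15,15)))
        m[225:]=0;m[:115]=0
        cs,_=cv2.findContours(m,cv2.RETR_EXTERNAL,cv2.CHAIN_APPROX_NONE)
        c=max(cs,key=cv2.contourArea)[:,0];bb=cv2.boundingRect(c)
        pts=np.array([onplane(C,K,u,v,18)[:2] for u,v in c],np.float32);r=cv2.minAreaRect(pts)
        print(n,f,bb,np.round(r[0],1),np.round(r[1],1),round(r[2],2))
E
```

```text
knob (array([612.89027455, -29.1999031 ,  86.04342779]), np.float64(0.7803303827408609))
0 [337.2  95. ] 33.0 [296.  90.] 347.0
1 [448.   94.1] 39.0 [402.  91.] 458.0
2 [560.4  94. ] 43.0 [506. 106.] 570.0
hole (array([ 613.969137  , -146.37948935,   55.90463517]), np.float64(0.43079679232840973)) lefttip (array([613.25346812, -89.22270549,  38.00678985]), np.float64(13.726361250651154))
yel w1 (188, 129, 131, 85) [430.2 170.7] [203.9 130.2] 87.48
yel w2 (37, 129, 133, 85) [430.1 169.5] [207.6 130.8] 87.51
yel r0 (74, 173, 132, 52) [456.5 168.6] [ 85.9 207.5] 0.21
yel r1 (167, 174, 128, 51) [455.6 169.7] [ 84.4 206.7] 0.09
yel r2 (260, 174, 127, 51) [456.1 170.1] [ 84.3 205.2] 0.0
wal w1 (376, 133, 199, 84) [ 425. -175.] [130.3 304.8] 0.98
wal w2 (224, 133, 195, 84) [ 424.9 -176.8] [130.1 302. ] 1.03
wal r0 (260, 179, 183, 46) [ 453.  -175.6] [ 76.3 300.1] 0.21
wal r1 (350, 178, 189, 47) [ 452.9 -175.5] [ 78.  302.8] 0.09
wal r2 (438, 178, 179, 47) [ 453.  -164.8] [ 78.  291.5] 0.0
```

Measurements agree with the text: mug rims triangulate to 90 mm (text 92), the jug rim to 83 (82), the sugar knob to 86 (88) and the squeezer top to 56 (56). The squeezer goes first.

```bash
cat > act.py <<'E'
from meas import *
TR=dict(w=(np.array([425.,-176.]),np.radians(1.0)),y=(np.array([430.2,170.]),np.radians(-2.5)))
def quat(a): return (R.from_euler('z',a,degrees=True)*R.from_euler('x',180,degrees=True)).as_quat()
def bay(t,off):
    c,y=TR[t];return c+off*np.array([-np.sin(y),np.cos(y)]),np.degrees(y)
SGN=None
def choose(p,jaw): # jaw: angle of jaw line from world x, deg
    best=None
    for a in (jaw+90,jaw-90):
        j=bot.solve_ik(p,quat(a))
        if j is not None and (best is None or abs(j[5])<best[0]): best=(abs(j[5]),a,j)
    return best[1]
ZC=200
def st(l):
    s=bot.read_state();print(l,'t',round(s['t'],2),'tcp',s['tcp_pos'].round(1),'w',round(s['width'],1),'F',s['contact_force'].round(1));return s
def pick(xy,hg,jaw=0,opening=88,force=20,floor=12,a=None):
    z=floor+hg-19;p=[*xy,ZC]
    a=choose(p,jaw) if a is None else a;print('a',a)
    bot.move_gripper(opening)
    bot.move_ptp(p,quat(a));bot.line_to([*xy,z+25],250);bot.line_to([*xy,z],80);st('down')
    bot.move_gripper(0,force);s=st('grip')
    bot.line_to([*xy,z+20],80);bot.line_to([*xy,ZC],250);s=st('up');return a
def place(xy,hg,a,opening=88,floor=8):
    z=floor+hg-19
    s=bot.read_state();x0=s['tcp_pos']
    bot.line_to([xy[0]+60 if x0[0]>xy[0]+60 else x0[0],*([x0[1]]),ZC],300) if False else None
    bot.line_to([*xy,ZC],280,quat(a));f0=bot.read_state()['contact_force'][2]
    bot.line_to([*xy,z+20],250);bot.line_to([*xy,z+2],50)
    for k in range(6):
        zz=z+2-(k+1)*0.8
        bot.line_to([*xy,zz],30);s=bot.read_state()
        if s['contact_force'][2]-f0>3: break
    st(f'set dz {zz-z:.1f} f0 {f0:.1f}')
    bot.move_gripper(opening);st('rel')
    bot.line_to([*xy,z+25],80);bot.line_to([*xy,ZC],280)
E
python3 - <<'E'
from act import *
for n,p in dict(gr=(618,-229),sq=(612,-124),su=(613,-29),ju=(614,175),am=(606,275),w0=bay('w',-98)[0],w1=bay('w',0)[0],w2=bay('w',98)[0],y0=bay('y',-49)[0],y1=bay('y',49)[0]).items():
    for a in (90,-90):
        for z in (200,30):
            j=bot.solve_ik([*p,z],quat(a));print(n,np.round(p),a,z,None if j is None else np.round(j,2))
E
```

```text
gr [ 618 -229] 90 200 None
gr [ 618 -229] 90 30 None
gr [ 618 -229] -90 200 [-0.06  0.35 -0.06  0.   -1.16  0.06]
gr [ 618 -229] -90 30 [-0.06  0.51 -0.25  0.   -0.82  0.06]
sq [ 612 -124] 90 200 [ 0.11  0.29 -0.14  0.   -1.13  3.03]
sq [ 612 -124] 90 30 [ 0.11  0.46 -0.33  0.   -0.78  3.03]
sq [ 612 -124] -90 200 [ 0.11  0.29 -0.14  0.   -1.13 -0.11]
sq [ 612 -124] -90 30 [ 0.11  0.46 -0.33  0.   -0.78 -0.11]
su [613 -29] 90 200 [ 0.27  0.28 -0.17  0.   -1.13  2.87]
su [613 -29] 90 30 [ 0.27  0.45 -0.35  0.   -0.77  2.87]
su [613 -29] -90 200 [ 0.27  0.28 -0.17  0.   -1.13 -0.27]
su [613 -29] -90 30 [ 0.27  0.45 -0.35  0.   -0.77 -0.27]
ju [614 175] 90 200 [ 0.58  0.32 -0.11  0.   -1.14  2.56]
ju [614 175] 90 30 [ 0.58  0.48 -0.3   0.   -0.8   2.56]
ju [614 175] -90 200 [ 0.58  0.32 -0.11  0.   -1.14 -0.58]
ju [614 175] -90 30 [ 0.58  0.48 -0.3   0.   -0.8  -0.58]
am [606 275] 90 200 [ 0.72  0.36 -0.05  0.   -1.16  2.42]
am [606 275] 90 30 [ 0.72  0.52 -0.23  0.   -0.83  2.42]
am [606 275] -90 200 [ 0.72  0.36 -0.05  0.   -1.16 -0.72]
am [606 275] -90 30 [ 0.72  0.52 -0.23  0.   -0.
[... 459 characters left out ...]
00 [ 0.28 -0.04 -0.54  0.   -1.07  2.86]
w2 [423. -78.] 90 30 [ 0.28  0.2  -0.76  0.   -0.61  2.86]
w2 [423. -78.] -90 200 [ 0.28 -0.04 -0.54  0.   -1.07 -0.28]
w2 [423. -78.] -90 30 [ 0.28  0.2  -0.76  0.   -0.61 -0.28]
y0 [428. 121.] 90 200 [ 0.72 -0.01 -0.51  0.   -1.07  2.42]
y0 [428. 121.] 90 30 [ 0.72  0.22 -0.73  0.   -0.62  2.42]
y0 [428. 121.] -90 200 [ 0.72 -0.01 -0.51  0.   -1.07 -0.72]
y0 [428. 121.] -90 30 [ 0.72  0.22 -0.73  0.   -0.62 -0.72]
y1 [432. 219.] 90 200 [ 0.88  0.06 -0.43  0.   -1.07  2.27]
y1 [432. 219.] 90 30 [ 0.88  0.28 -0.64  0.   -0.65  2.27]
y1 [432. 219.] -90 200 [ 0.88  0.06 -0.43  0.   -1.07 -0.88]
y1 [432. 219.] -90 30 [ 0.88  0.28 -0.64  0.   -0.65 -0.88]
```

```bash
python3 - <<'E'
from act import *
a=pick((612,-124),30,jaw=4.4,opening=60,force=15)
cam('wrist','pics/p1.png')
b,y=bay('w',-98); place(b,30,y-90,opening=50)
bot.camera; cam('wrist','pics/p1b.png'); cam('top','pics/p1t.png'); st('end')
cv2.imwrite('pics/p1v.png',np.vstack([cv2.imread('pics/p1.png')[:300],cv2.imread('pics/p1b.png')[:300]]))
E
```

```text
a -85.6
down t 8.65 tcp [ 612.  -124.1   23.1] w 59.9 F [-0.5  0.6 -0. ]
grip t 9.3 tcp [ 612.1 -124.    23.1] w 25.6 F [-0.3  1.   1.2]
up t 10.47 tcp [ 611.3 -123.9  199.1] w 26.0 F [-0.6  0.1 -0.2]
set dz -0.4 f0 0.3 t 13.57 tcp [ 426.9 -274.1   19. ] w 26.3 F [-1.3  0.6  5.6]
rel t 14.22 tcp [ 426.7 -274.    18.6] w 50.1 F [-0.6  0.2 -0.6]
end t 15.5 tcp [ 425.9 -273.7  198.7] w 50.0 F [-0.8  0.2  0. ]
```

View pics/p1v.png

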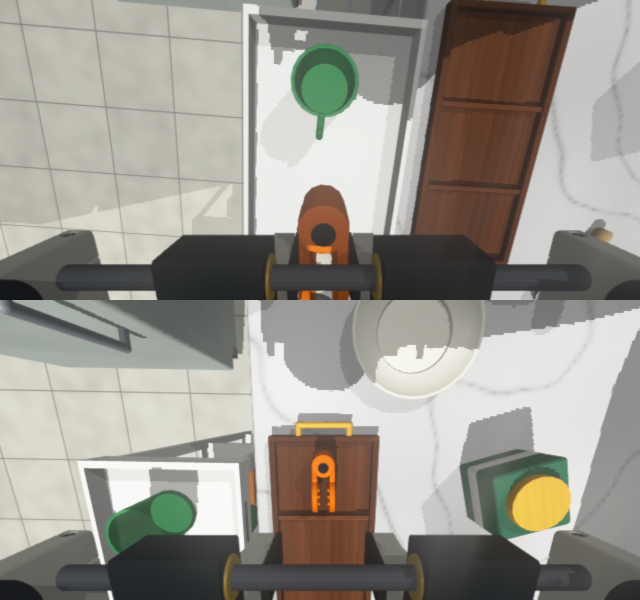

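The squeezer is held cleanly (upper picture) and stands in the end bay (lower picture), with its bow at (323,467). I'll measure its position later from a better view. Sugar pot next.

```bash
python3 - <<'E'
from act import *
im,C,K=load('pics/p1b.npz');b,_=bay('w',-98)
print('hole px expected',proj(C,K,[b[0],b[1]-23,52]))
a=pick((613,-29),36,opening=88,force=20)
cam('wrist','pics/p2.png')
b,y=bay('w',0); place(b,36,y-90,opening=88)
cam('wrist','pics/p2b.png'); st('end')
cv2.imwrite('pics/p2v.png',np.vstack([cv2.imread('pics/p2.png')[:300],cv2.imread('pics/p2b.png')[:300]]))
E
```

```text
hole px expected (np.float64(322.94373905884595), np.float64(167.18823260588678))
a -90
down t 18.69 tcp [613.1 -29.   29.2] w 87.7 F [ 0.4 -0.6 -1.3]
grip t 19.27 tcp [613.2 -28.9  29.2] w 59.4 F [0.8 1.3 1.5]
up t 20.42 tcp [611.9 -28.9 198.2] w 59.2 F [-1.  -0.2 -3.5]
set dz -0.4 f0 -1.7 t 23.49 tcp [ 425.1 -176.    25.1] w 59.2 F [-2.8  1.8  6.2]
rel t 24.2 tcp [ 425.  -176.    24.6] w 87.7 F [ 0.1  0.3 -0.2]
end t 25.4 tcp [ 424.2 -175.8  198.9] w 87.7 F [ 0.3 -0.4  0.8]
```

View pics/p2v.png

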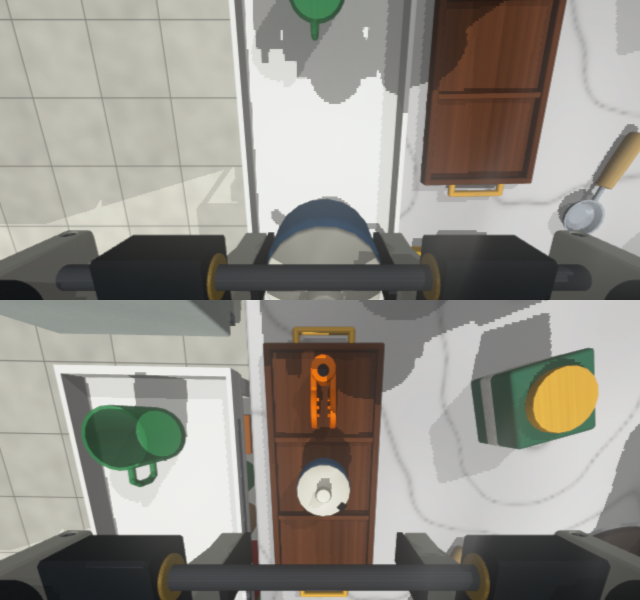

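The sugar pot stands in the middle bay at (322,490), and the squeezer bow at (323,370) matches prediction. Now the jug and the green mug.

```bash
python3 - <<'E'
from act import *
a=pick((614.3,175.3),42,opening=88,force=20)
b,y=bay('y',-49); place(b,42,y-90)
cam('wrist','pics/p3b.png')
a=pick((618,-229.3),48,opening=88,force=20)
b,y=bay('y',49); place(b,48,y-90)
cam('wrist','pics/p4b.png'); st('end')
cv2.imwrite('pics/p4v.png',np.vstack([cv2.imread('pics/p3b.png')[:300],cv2.imread('pics/p4b.png')[:300]]))
E
```

```text
a -90
down t 28.27 tcp [614.2 175.2  34.9] w 87.7 F [ 1.1 -0.4 -0.1]
grip t 28.89 tcp [614.5 175.4  35.2] w 55.7 F [0.  0.3 1.1]
up t 30.02 tcp [613.2 175.  198.2] w 55.1 F [-0.7 -0.4 -2.5]
set dz -0.4 f0 -2.3 t 32.88 tcp [428.2 121.1  31.1] w 55.7 F [-3.4 -0.2  6.2]
rel t 33.62 tcp [428.1 121.1  30.6] w 87.6 F [-0.2  0.5 -0.5]
a -90
down t 37.64 tcp [ 617.7 -229.4   40.6] w 87.7 F [ 0.6  0.1 -0.4]
grip t 38.23 tcp [ 618.2 -229.3   41.2] w 58.7 F [0.2 1.  1.8]
up t 39.33 tcp [ 617.3 -229.   199.2] w 58.8 F [-0.8  0.1 -1.9]
set dz -0.4 f0 -1.5 t 43.2 tcp [432.4 219.   37.1] w 59.0 F [-2.2 -0.9  5.9]
rel t 43.92 tcp [432.3 218.9  36.6] w 87.4 F [0.7 0.6 0.1]
end t 45.08 tcp [431.7 218.5 199. ] w 87.2 F [-0.3  0.7 -0.4]
```

View pics/p4v.png

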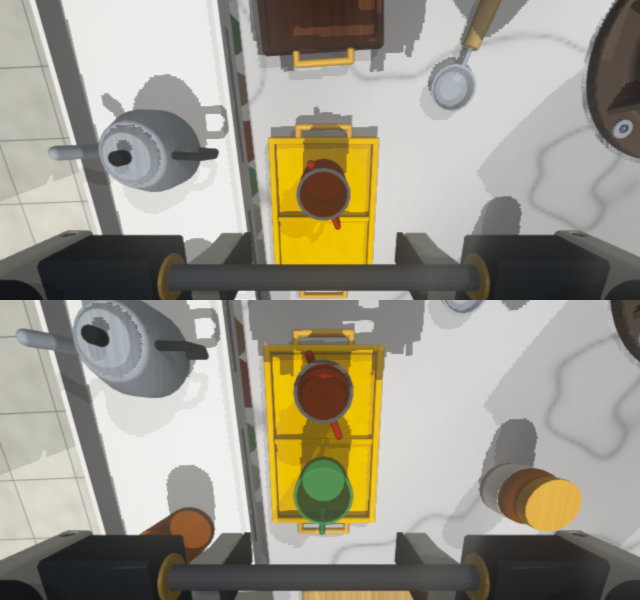

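The jug (323,390) and green mug (323,490) stand in separate yellow bays, and the teapot is in place. Now the amber mug, then the check views.

```bash
python3 - <<'E'
from act import *
a=pick((605.8,275),48,opening=88,force=20)
b,y=bay('w',98); place(b,48,y-90)
q=[1,0,0,0]
for i,yy in enumerate((60,-100,-200)):
    bot.move_ptp([440,yy,300],q);cam('wrist',f'pics/f{i}.png')
cam('top','pics/ft.png');st('end')
cv2.imwrite('pics/fv.png',np.vstack([cv2.imread(f'pics/f{i}.png')[:230] for i in (0,1)]))
E
```

```text
a -90
down t 47.19 tcp [605.6 274.8  40.5] w 87.5 F [-0.1 -1.2  0.5]
grip t 47.76 tcp [605.9 275.1  41.2] w 60.2 F [-0.6 -0.1  1.3]
up t 48.87 tcp [605.  274.7 198.9] w 60.3 F [-1.8  0.1 -2.1]
set dz -0.4 f0 -2.2 t 52.42 tcp [423.4 -78.   37.1] w 60.5 F [-3.6  0.9  6.6]
rel t 53.11 tcp [423.2 -78.   36.6] w 87.5 F [-0.5 -0.9 -0.5]
end t 56.73 tcp [ 440.2 -199.2  300. ] w 87.6 F [-0.   0.1  0.1]
```

View pics/fv.png

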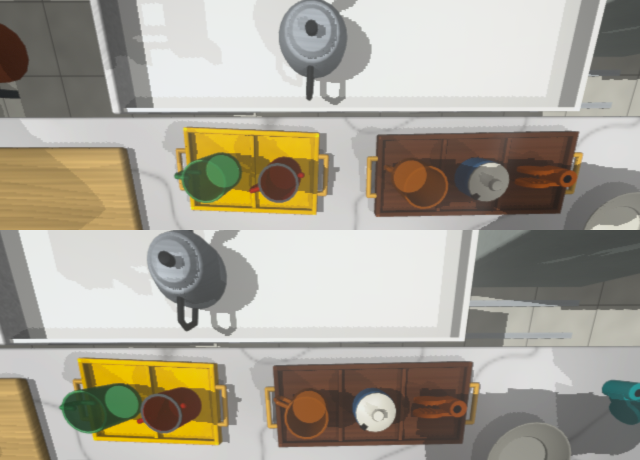

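View pics/ft.png

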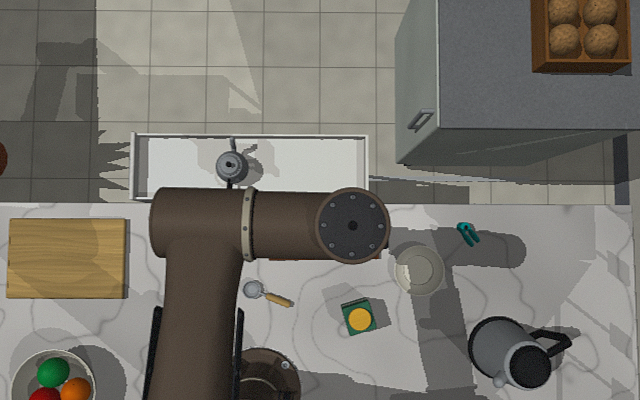

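```bash
python3 - <<'E'
from act import *
t=[]
S=4
for f,crop in (('f0',(170,120,165,100)),('f1',(270,120,205,100))):
    im,C,K=load(f'pics/{f}.npz');x0,y0,w,h=crop
    b=cv2.resize(im[y0:y0+h,x0:x0+w],None,fx=S,fy=S,interpolation=cv2.INTER_CUBIC);b=cv2.convertScaleAbs(b,alpha=1.4)
    for (tr,off,z,r) in (('y',-49,78,27.5),('y',49,88,30),('w',98,88,30),('w',0,84,6),('w',-98,52,26)):
        c=bay(tr,off)[0]
        pp=np.array([proj(C,K,[c[0]+r*np.cos(k),c[1]+r*np.sin(k),z]) for k in np.linspace(0,6.28,40)])
        cv2.polylines(b,[((pp-[x0,y0]+.5)*S).astype(int)],True,(255,0,255),1)
    t.append(cv2.copyMakeBorder(b,0,0,0,800-b.shape[1] if b.shape[1]<800 else 0,cv2.BORDER_CONSTANT)[:300,:800] if 0 else b)
W=max(x.shape[1] for x in t);o=np.vstack([cv2.copyMakeBorder(x,0,0,0,W-x.shape[1],cv2.BORDER_CONSTANT) for x in t])
o=cv2.resize(o,(615,600));cv2.imwrite('pics/ov.png',o)
P=[load(f'pics/f{i}.npz') for i in range(3)]
for n,p,r,vs in (('gr',(432,219,88),30,(0,1)),('ju',(428,121,78),25,(0,1))):
    ob=[]
    for i in vs:
        im,C,K=P[i];c=contour(im,C,K,n,p,60);z=p[2]
        f=circ(np.array([onplane(C,K,u,v,z)[:2] for u,v in c]),r);ob.append((C,K,*proj(C,K,[*f[0],z])))
    print(n,[q.round(1) for q in tri(*ob)],p)
ob=[]
for i,(im,C,K) in enumerate(P):
    u,v=proj(C,K,(612,65,100));s=cv2.cvtColor(im,cv2.COLOR_BGR2GRAY)
im,C,K=P[0];im0,C0,K0=load('pics/w1.npz');print('teapot diff w1/f0 mean',np.abs(im[:110,270:360].astype(int)-im0[:110,270:360]).mean())
E
```

```text
gr [array([432.2, 218.6,  87.2]), np.float64(0.2)] (432, 219, 88)
ju [array([428.4, 119.7,  83.2]), np.float64(0.0)] (428, 121, 78)
teapot diff w1/f0 mean 13.575824915824915
```

View pics/ov.png

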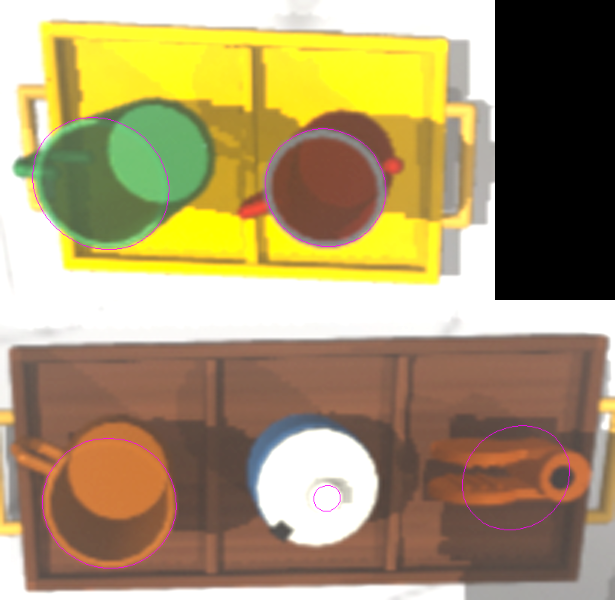

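The overlay circles, drawn at the bay centres at the expected rim heights, lie on the green mug rim, jug rim, amber rim, pot knob and squeezer body. I'll check the teapot numerically in the fixed top camera, then hand in.

```bash
python3 - <<'E'
from act import *
a=load('pics/t.npz')[0];b=load('pics/ft.npz')[0]
t=a[146:184,214:248];r=cv2.matchTemplate(b[130:200,200:262],t,cv2.TM_CCOEFF_NORMED);_,m,_,l=cv2.minMaxLoc(r);print(m,l[0]-14,l[1]-16)
st('final');bot.close_job()
E
```

```text
0.9036298990249634 0 0
final t 56.73 tcp [ 440.2 -199.2  300. ] w 87.6 F [-0.   0.1  0.1]
the job is handed in; nothing more can be done
```

All five pieces are on their trays, each in its own bay, and the job was handed in at about 57 s of the 134 s allowed. Handing in gave no verdict.

- **Walnut tray:** the squeezer is in the -y bay, the sugar pot in the middle and the amber mug in the +y bay. The amber mug's handle points outward.
- **Yellow tray:** the jug is in the -y bay and the green mug in the +y bay.

I found positions by triangulating from wrist-camera views and gripped each piece across the row. Each piece was lowered until the wrist felt contact, within 0.4 mm of the expected height, and then released.

**Last checks:**
- **Green mug and jug:** triangulated again on the tray, they came out within 0.5 mm and 1.4 mm of their bay centres.
- **Amber mug, sugar pot and squeezer:** I checked these only against bay-centre outlines drawn on one wrist view, and they lined up to within a few mm.
- **Uprightness:** all five looked upright in the final views, but I did not measure tilt.
- **Teapot:** it shows no shift in the fixed top camera (0 px, match score 0.90, with shadows changed nearby). One pixel there is about 2.5 mm.

**One disagreement:** the jug's rim triangulated to 83 mm on the tray, against 78 mm expected. I put this down to a rough fit on its inner rim, because the outline drawn at 78 mm matched the picture and contact came at the right height.

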